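# Right the toppled plate stand and load the tabbed copper plate

## Task

The steel plate stand has been knocked over on its side: pick it up and set it upright on its foot, wholly on the black rubber mat. Then take the copper plate with the tab out of the wooden cradle and slide it, tab up, down between the stand's two grooved posts until it rests fully home on the foot. Set both down rather than letting them drop, leave the two plain plates in the cradle, and do not shift or knock over anything else.

Things in the scene. Friction and masses are not known exactly. Their poses are not given: they have to be found in the camera images.
- stand: Loose steel plate stand (mm): origin at the centre of the foot's underside, z up the posts. Foot 62 (x) by 92 (y) by 12 (z). A post at each end of y, from the foot up to z = 104: x -20 to 20, |y| 26 to 46; open between the posts but for two low cross bars up to z = 30. A post can be gripped across its 40 mm in x. Starts on its side: z level, y upright or upside down, one post on the bench.
- stand_slot (a point): Middle of the stand's slot floor, 12 mm above the stand's origin, axes as the stand's. The slot is a groove in the inner face of each post: 12 wide in x, reaching out to |y| = 38, from z = 12 of the stand to the top, flared over the top 10 mm to about 23 wide (x) and 84 (y). It takes a slab up to 12 thick and 76 wide, let in from above.
- plate: Loose copper plate with a tab, 0.5 kg, 8 thick (x); body 70 wide (y) by 100 high (z 0 to 100), with four drilled holes; a tab 26 wide (y) and 45 high on the middle of its top edge (z 100 to 145), of the same thickness. Origin at the centre of the bottom edge's face, z up towards the tab. Starts standing, tab up, in one of the cradle's three slots.
- plate_tab (a point): Point on the plate's tab, at its middle in x and y, 130 mm above the plate's origin (15 mm below the tab's top): a good place to grip, across the 8 mm thickness (plate's x).
- mat: Black rubber mat lying fixed on the bench, 220 (x) by 300 (y) by 5 high; origin at the centre of its underside. The tape roll and the jar stand on it.
- cradle: Wooden cradle fixed to the bench, 129 (x) by 100 (y) by 50 high, origin at the centre of its underside; three slots at x = -35, 0 and 35, each 11 wide (x), 76 long (y), with floor at z = 10. Each holds one standing copper plate.
- blank_a: Plain copper plate without a tab, 8 (x) by 70 (y) by 100 (z), origin at the centre of its bottom face; stands in the cradle. Leave it.
- blank_b: Another plain copper plate, the same as blank_a; stands in the cradle. Leave it.
- tape: Roll of white paper tape lying flat on the mat, outer radius 48, hole radius 36, height 40; origin at the centre of its underside. Bystander.
- jar: White screw-top jar standing on the mat, radius 32, height 95; origin at the centre of its underside. Bystander.
- spray: Tall grey bottle with a black cap standing on the bench, radius 30, height 165; origin at the centre of its underside. Bystander.
- compound_bar: Pale bar of polishing compound lying on the bench, 50 (x) by 110 (y) by 40 high; origin at the centre of its underside. Bystander.
- brush: Hand brush lying on the bench, about 200 long along its x, under 40 high; origin at the middle of its underside. Bystander.
Things that resemble listed ones, but are neither listed nor needed, are in the scene too. Leave any turquoise or yellow look-alike of the stand alone.

How it is judged (in metres and radians):
On the way, in this order (a step that is already met when the one before it is completed fails the run):
1. the stand is upright on its foot on the mat, let go and at rest, the plate not yet in it (angle between stand's own z axis and vertical below 0.06 rad and x of stand in the frame of mat between -0.08 and 0.08 m and y of stand in the frame of mat between -0.12 and 0.12 m and z of stand in the frame of mat between 0.001 and 0.01 m and linear speed of stand below 0.02 m/s and contact force between the fingers and stand below 0.05 N and distance between plate and stand above 0.08 m), for 0.2 s.
2. the tabbed plate stands in the slot, fully home on the foot, tab up (x of plate in the frame of stand between -0.006 and 0.006 m and y of plate in the frame of stand between -0.007 and 0.007 m and z of plate in the frame of stand between 0.008 and 0.016 m and angle between plate's own z axis and vertical below 0.1 rad and angle between stand's own z axis and vertical below 0.06 rad and x of stand in the frame of mat between -0.08 and 0.08 m and y of stand in the frame of mat between -0.12 and 0.12 m and z of stand in the frame of mat between 0.001 and 0.01 m), for 0.2 s.
At the end, for the whole second after the job is handed in: Stand upright (3.4 deg) on the rubber mat, the middle of its foot 30 mm or more inside the mat's edges; tabbed plate in its slot, tab up (5.7 deg), centred within 6 mm (x) and 7 mm (y), its bottom within 4 mm of the foot; both let go and at rest (all of step 2 and linear speed of each of stand, plate below 0.02 m/s); the robot touches nothing.
It fails at once if the tape, jar, bottle, bar or brush is shifted by more than 25 mm (distance of any of tape, jar, spray, compound_bar, brush from where it was at the start of the episode above 0.025 m).
It fails at once if the jar or the bottle is knocked over (angle between any of jar, spray's own z axis and vertical above 0.5 rad).
It fails at once if a plain plate is lifted or pulled out of the cradle (moved more than 20 mm) (distance of any of blank_a, blank_b from where it was at the start of the episode above 0.02 m).
It fails at once if the stand is let fall: moving faster than 0.6 m/s while the fingers do not touch it (linear speed of stand above 0.6 m/s and contact force between the fingers and stand below 0.05 N).
It fails at once if the tabbed plate is let fall: moving faster than 0.6 m/s while the fingers do not touch it (linear speed of plate above 0.6 m/s and contact force between the fingers and plate below 0.05 N).
It also fails if it takes over 67 s, if anything falls off the work surface, if the arm or the gripper's body presses on something with over 40 N, if the wrist force passes 120 N, or if a joint passes its speed limit or range.

## Robot

A 6-joint arm with a two-finger parallel gripper is mounted at the origin on the work surface. World frame = base frame: x ahead of the robot, y to its left, z up, the work surface at z = 0. Lengths are in mm, angles in rad, forces in N, time in s.
With the tool pointing down it reaches from about 400 to 925 mm from the base axis. Payload 12.5 kg.
Tool frame: the origin (TCP) lies midway between the tips of the shut fingers; the grasp point (between the pads) lies 19 mm behind it; z points along the fingers, y is the line along which they close (so a half turn about z gives the same grasp; the last joint's range is limited). The gripper opens to 95 mm and grips with 3 to 60 N. Pads are 20 mm wide; open, the fingers measure 119 mm over their backs; the gripper's body (75 mm by 180 mm) begins 59 mm behind the grasp point.
Start: joints at [-1.207, 0.491, 1.559, -0, 1.092, -0.106], TCP at [282.967, -557.294, 214.661] pointing down, gripper open.
Joint ranges: [-3.1, 3.1], [-0.84, 2.19], [0.05, 2.79], [-1.13, 4.28], [0.06, 2.93], [-2.69, 2.69]. Speed limits (rad/s): [2.22, 2.22, 2.79, 3.14, 3.14, 3.14].

## Interface

Orientations are given as [roll, pitch, yaw] about the fixed x, y, z axes, in that order (R = Rz(yaw) Ry(pitch) Rx(roll)).
In Python, from cell import env gives the robot as it stands.
- The arm moves only by the tool carry_out, never from a script. Its argument "series" is a list of rows, each a list of 4 numbers: the shift along the world's x, y, z normalised to -1 to 1, where 1 is 5 cm, then the turn about the world's z normalised to -1 to 1, where 1 is 6 degrees. In form: [[x, y, z, turn], ...]. A call has exactly 5 rows; each row shifts and turns the commanded pose from where the row before left it; what a row does not reach is not made up. A row lasts 1/10 s, in which the tool goes at most 50 mm and 8.59 degrees, less where a joint would pass 70% of its speed; a pose out of reach is approached as far as the arm can. A call with a number of a shift or a turn outside -1 to 1 is refused whole. A call with a gripper value outside its range is refused whole. "fingers" is the closure, from -1 (fully open) to 1 (shut), set as the call begins (left out, the last holds). The fingers move at their own pace and stop on an object; the grip force is fixed at half the most. Time passes only in rows, so rows that do not move let the fingers close, or fill a call up. It gives the time, the measured TCP pose, the force, the opening and the grip force at its end, in the units of the state.
- env.state(): the state, without advancing time (a new reading comes with each control period).
- env.read_camera(name): name is "side" or "top" or "wrist"; returns the picture (480x640x3 uint8, red, green, blue); there is no depth.
- env.calibration(name): a dict with "K" (3x3 intrinsics, pixels), "pose" (4x4, takes a point from camera to world coordinates). Camera axes: x right, y down, z forward; pixel columns grow to the right and rows downward; lengths in mm; the calibration is good to about 2 mm. A picture is of the moment at which its call begins: read the wrist's pose just before it. calibration takes no time and is no camera call; for the wrist camera it gives the pose at the moment of the call.
- env.job_done(): hands the job in; it is judged then, once.
Trained networks look in the newest picture that a camera, given by its name, has taken for a name from the list of things; names that differ only in an ending like _2 or _b are one class to them, and where a whole thing is asked for, a point or a joint stands for the part that bears it (a point fixed in the world has none). Each returns a list of dicts, best first, with "conf" (0 to 1); they miss things now and then, are a little off and sometimes report something else, mostly with a low value. They report only what shows in the picture. A call takes as long as a camera call. They do not tell look-alikes from the thing itself.
- env.look_for(camera, label): "position" ([row, column] as shares, 0 to 1, of the picture: columns of its width, rows of its height, amid what is visible of it).
The state is a dict: "t": time; "joints": joint angles; "qvel": joint speeds; "tau": joint torques, N m; "eef_pos": TCP position; "tcp_rot": TCP orientation; "ft_force": force on the tool from outside, world axes, zero at the start; "moment": the same for the moment, N m; "opening": opening from 0.0 (shut) to 1.0 (fully open); "grip_force": force on a finger pad.
Only numpy, scipy, OpenCV 4.12 (cv2) and the standard library are available. Lean on these libraries where they do the work, as an engineer would, in place of code of your own. Each camera call takes 0.05 s, during which the arm holds its last target. There are 200 camera calls.

## Working session

There is one attempt and no reset: what is moved stays moved. The work goes in short steps, Python scripts to look and compute and a tool call to move; the robot and the scene stay as the last step left them, time stands still between calls to the robot, and variables do not carry over. Pictures are saved under pics/ and viewed, at most 10 in all, crops included, and the job is handed in when it is done.

Besides the shell and the picture viewer there is one more tool, called after "Request:" as a command line: name --pt "numbers of a row" for each row, then --argument value for the rest. carry_out: Moves the arm, as the interface text tells. Its arguments: {"type":"object","properties":{"series":{"type":"array","items":{"type":"array","items":{"type":"number","minimum":-1,"maximum":1}}},"fingers":{"type":"number"}},"required":["series"]}

```bash
mkdir -p pics; ls; python3 - <<'E'
from cell import env
import cv2,numpy as np
for c in ["side","top"]:
    im=env.read_camera(c); cv2.imwrite(f"pics/{c}0.png",im[:,:,::-1])
    cal=env.calibration(c); print(c,np.round(cal["K"],1).tolist(),np.round(cal["pose"],3).tolist())
    for l in ["stand","plate","plate_tab","mat","cradle","blank_a","tape","jar","spray","compound_bar","brush"]:
        print(l,[(round(d["position"][0]*480),round(d["position"][1]*640),round(d["conf"],2)) for d in env.look_for(c,l)])
print(env.state())
E
```

```text
pics
side [[598.8, 0.0, 320.5], [0.0, 598.8, 244.5], [0.0, 0.0, 1.0]] [[0.994, -0.054, 0.093, 383.508], [-0.107, -0.565, 0.818, -1097.07], [0.009, -0.823, -0.568, 892.576], [0.0, 0.0, 0.0, 1.0]]
stand [(216, 367, 0.87), (285, 318, 0.81), (241, 249, 0.66), (201, 220, 0.61), (245, 304, 0.55)]
plate [(191, 284, 0.56)]
plate_tab []
mat [(343, 327, 0.74), (407, 329, 0.61)]
cradle [(214, 297, 0.8)]
blank_a [(198, 300, 0.66), (197, 311, 0.66)]
tape [(355, 327, 0.92)]
jar [(418, 312, 0.6)]
spray [(285, 419, 0.66)]
compound_bar [(293, 258, 0.62), (194, 283, 0.48)]
brush []
top [[486.5, 0.0, 319.1], [0.0, 486.5, 237.0], [0.0, 0.0, 1.0]] [[0.005, -0.972, 0.233, 276.557], [-1.0, -0.003, 0.007, -21.567], [-0.006, -0.233, -0.972, 1080.566], [0.0, 0.0, 0.0, 1.0]]
stand [(248, 333, 0.61), (317, 237, 0.6), (248, 254, 0.57)]
plate [(263, 160, 0.85)]
plate_tab []
mat [(250, 445, 0.91)]
cradle [(263, 177, 0.83)]
blank_a [(251, 167, 0.58), (233, 169, 0.53)]
tape [(262, 409, 0.62)]
jar [(264, 502, 0.68), (154, 279, 0.18)]
spray [(312, 320, 0.71), (147, 354, 0.57)]
compound_bar [(154, 278, 0.63), (312, 320, 0.61)]
brush [(154, 279, 0.74)]
{'t': 1.2, 'joints': array([-1.20660096e+00,  4.90925486e-01,  1.55888567e+00, -1.31280602e-06,
        1.09170606e+00, -1.05575906e-01]), 'qvel': array([ 0.00223678, -0.00039138, -0.00172106,  0.00063305,  0.000813  ,
        0.00134961]), 'tau': array([ 7.12090750e-04, -6.12473059e+01, -2.58432055e+01,  6.93844864e-02,
        4.44463408e-02, -1.53876562e-05]), 'eef_pos': array([ 282.96822831, -557.29987127,  214.65004536]), 'tcp_rot': array([3.14151776e+00, 9.10792894e-06, 4.69771876e-01]), 'ft_force': array([0.0876673, 0.2040058, 0.2067988]), 'moment': array([-0.00435406, -0.0359776 , -0.01062   ]), 'grip_force': 0.0, 'opening': 1.0035804454643806}
```

View images.

View pics/side0.png

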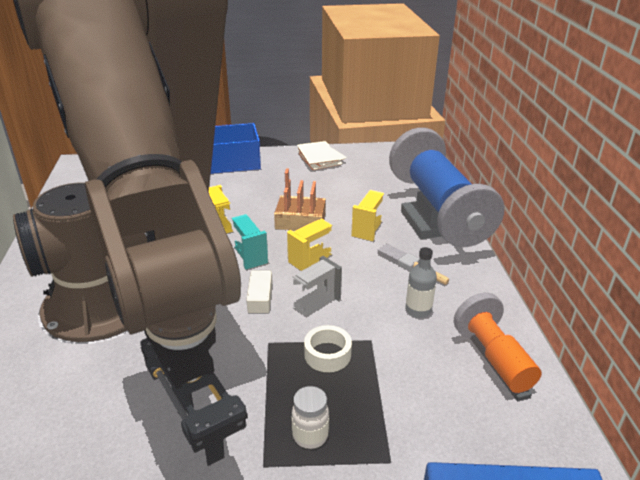

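View pics/top0.png

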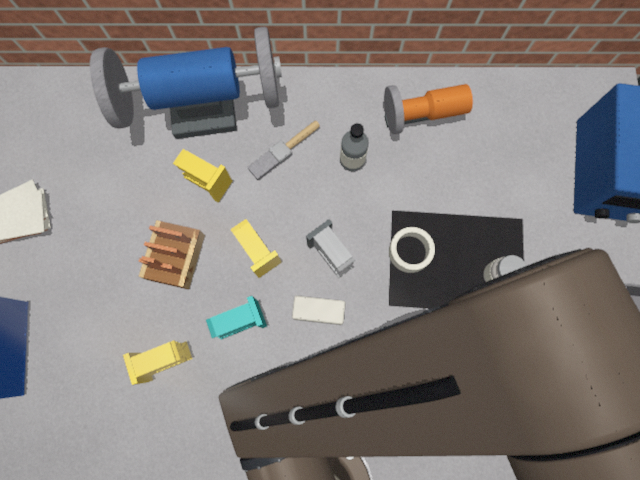

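The side view shows the grey stand lying at (285,318). Its look-alikes are one teal at (241,249) and three yellow at (245,304), (216,367) and (205,220). In the top view the stand is at (248,330), with its foot to the upper left. The tabbed plate is in the left slot, side (187,287). The mat is at top (258,455), with the tape and jar on it. I'll check these choices in one close crop.

```bash
python3 - <<'E'
import cv2,numpy as np
s=cv2.imread("pics/side0.png");t=cv2.imread("pics/top0.png")
f=lambda im,x,y,w,h:cv2.resize(im[y:y+h,x:x+w],(400,300),interpolation=cv2.INTER_CUBIC)
cv2.imwrite("pics/crop.png",np.vstack([np.hstack([f(s,280,245,80,60),f(t,290,210,80,60)]),np.hstack([f(s,260,165,80,60),f(t,130,210,80,60+30)[:300]])]))
E
```

```text
(no output)
```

View pics/crop.png

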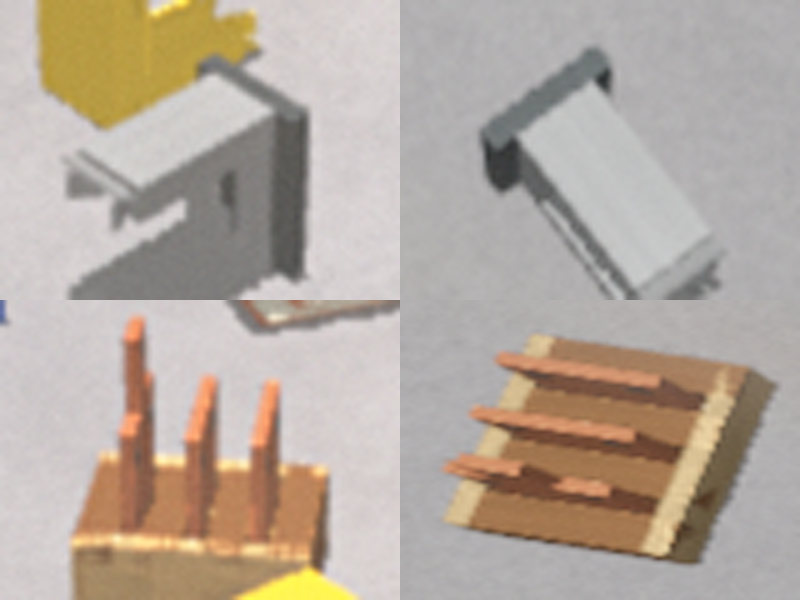

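```bash
cat > h.py <<'E'
from cell import env
import numpy as np,cv2
def ray(cam,u,v,z,cal=None):
    c=cal or env.calibration(cam); P=np.array(c["pose"]); d=P[:3,:3]@np.linalg.inv(c["K"])@[u,v,1]
    return (P[:3,3]+d*(z-P[2,3])/d[2]).round(1)
def proj(cam,p,cal=None):
    c=cal or env.calibration(cam); P=np.array(c["pose"]); q=np.array(c["K"])@(P[:3,:3].T@(np.array(p)-P[:3,3])); return (q[:2]/q[2]).round(1)
E
python3 - <<'E'
from h import *
T=lambda x,y:(290+(x-400)/5,210+y/5)
for n,p in dict(footo1=(483,130),footo2=(597,47),footi2=(608,62),post1=(520,133),post2=(600,85),tip1=(640,298),tip2=(722,242)).items(): print(n,ray("top",*T(*p),92))
B=lambda x,y:(130+(x-400)/5,210+(y-300)*.3)
for n,p,z in [("tabL",(447,466),155),("tabR",(523,470),155),("bodyR",(610,490),110),("c1",(445,523),50),("c2",(650,552),50),("c3",(538,335),50),("c4",(745,367),50)]: print(n,ray("top",*B(*p),z))
S=lambda x,y:(260+x/5,165+(y-300)/5)
print("tab side",ray("side",*S(135,320),155))
print("blank side",ray("side",*S(207,378),110),ray("side",*S(272,382),110))
for c in [(391,211),(523,219),(389,305)]: print("mat",ray("top",*c,5))
for c in [(269,342),(374,341),(388,461),(264,461)]: print("mat side",ray("side",*c,5))
print("tape",ray("top",412,250,40),ray("side",328,342,40),"jar",ray("side",310,398,95),ray("top",508,265,95)); print("spray",ray("side",426,252,165))
print("bar",[ray("side",*c,40) for c in [(251,273),(271,272),(270,305),(248,305)]])
E
```

```text
footo1 [515.4  11.4  92. ]
footo2 [551.5 -36.2  92. ]
footi2 [545.  -40.9  92. ]
post1 [514.1  -4.1  92. ]
post2 [535.  -37.5  92. ]
tip1 [444.5 -53.9  92. ]
tip2 [468.1 -87.9  92. ]
tabL [451.6 333.  155. ]
tabR [449.3 303.3 155. ]
bodyR [445.5 282.7 110. ]
c1 [434.2 370.7  50. ]
c2 [415.8 281.4  50. ]
c3 [559.5 341.1  50. ]
c4 [538.  248.5  50. ]
tab side [453.9 324.  155. ]
blank side [493.  339.2 110. ] [527.7 331.5 110. ]
mat [ 596.2 -179.3    5. ]
mat [ 578.1 -480.4    5. ]
mat [ 381.  -168.5    5. ]
mat side [ 382.1 -168.6    5. ]
mat side [ 603.3 -187.5    5. ]
mat side [ 574.2 -479.7    5. ]
mat side [ 362.9 -458.2    5. ]
tape [ 497.3 -217.3   40. ] [ 501.1 -217.    40. ] jar [ 446.9 -406.2   95. ] [ 454.9 -402.3   95. ]
spray [721.2 -98.  165. ]
bar [array([348.7,  29.4,  40. ]), array([395.4,  28.7,  40. ]), array([388.6, -90.2,  40. ]), array([340.8, -85.5,  40. ])]
```

The grey stand's foot points up and left, with its post tip at about (444–468, -54 to -88). Its z axis points at about -143°. Only the left plate carries a tab. I'm moving over the post now.

Request:
carry_out --pt "0.36 0.98 0 0.17" --pt "0.36 0.98 0 0.17" --pt "0.36 0.98 0 0.17" --pt "0.36 0.98 0 0.17" --pt "0.36 0.98 0 0.17" --fingers -1

```text
t: 1.7
eef_pos: [369.5, -320.8, 214.8]
tcp_rot: [3.141, -0.0, 0.559]
ft_force: [-0.4, 0.0, -0.7]
opening: 0.999
grip_force: 0.0
```

Request:
carry_out --pt "0.36 0.98 0 0.17" --pt "0.36 0.98 0 0.17" --pt "0.36 0.98 0 0.17" --pt "0.36 0.98 0 0.17" --pt "0 0 0 0"

```text
t: 2.2
eef_pos: [439.2, -130.3, 214.9]
tcp_rot: [-3.142, -0.001, 0.636]
ft_force: [-0.5, -0.2, -0.4]
opening: 0.998
grip_force: 0.0
```

```bash
cat > w.py <<'E'
from h import *
import sys
def snap(n,crop=None):
    cal=env.calibration("wrist"); im=env.read_camera("wrist"); cv2.imwrite(f"pics/{n}.png",im[:,:,::-1]); return im,cal
def gp(n,cal):
    np.savez(f"{n}.npz",K=cal["K"],pose=cal["pose"])
def lo(n):
    return dict(np.load(f"{n}.npz"))
def st():
    s=env.state(); print("t",round(s["t"],2),"tcp",s["eef_pos"].round(1),"rot",np.degrees(s["tcp_rot"]).round(2),"F",s["ft_force"].round(1),"grip",round(s["grip_force"],1),"open",round(s["opening"],3))
E
python3 - <<'E'
from w import *
st(); im,cal=snap("w1"); gp("w1",cal); print(np.round(cal["pose"],2).tolist())
E
```

```text
t 2.2 tcp [ 439.2 -130.3  214.9] rot [-1.800e+02 -4.000e-02  3.646e+01] F [-0.5 -0.2 -0.4] grip 0.0 open 0.998
[[0.59, -0.78, -0.19, 492.81], [-0.8, -0.58, -0.14, -92.24], [0.0, 0.24, -0.97, 385.02], [0.0, 0.0, 0.0, 1.0]]
```

View pics/w1.png

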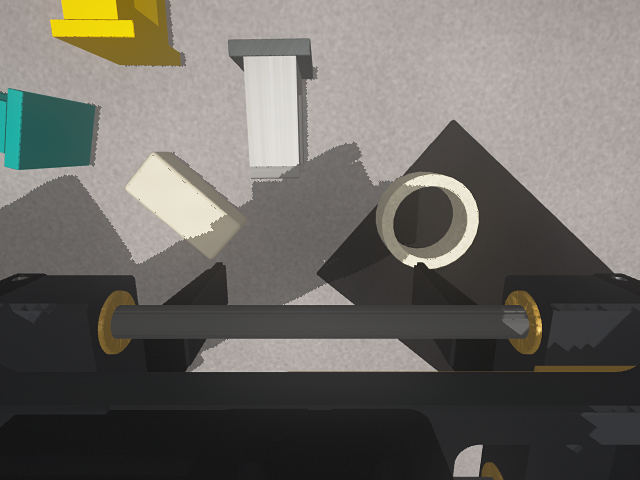

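Wrist view: the grey post's top face spans (243–299, 56–167), its tip chamfer is at row 167–178, and the foot edge is at (228–311, 39). I'll back-project these at the known height of 92.

```bash
python3 - <<'E'
from w import *
c=lo("w1"); im=cv2.imread("pics/w1.png")
for n,p in dict(f1=(228,40),f2=(311,38.5),fi1=(230,55),fi2=(312,53),p1=(244,58),p2=(296,56),t1=(249,167),t2=(299,166),e1=(250,178),e2=(299,177)).items(): print(n,ray(0,*p,92,c))
print("tape",ray(0,428,220,40,c), "mat",ray(0,453,121,5,c),ray(0,317,273,5,c))
E
```

```text
f1 [516.5  10.3  92. ]
f2 [554.2 -39.2  92. ]
fi1 [508.7   3.5  92. ]
fi2 [546.7 -45.7  92. ]
p1 [513.3  -6.2  92. ]
p2 [537.8 -37.1  92. ]
t1 [447.9 -54.4  92. ]
t2 [472.7 -86.6  92. ]
e1 [441.  -59.9  92. ]
e2 [465.5 -91.8  92. ]
tape [ 502.3 -219.3   40. ] mat [ 597.  -185.5    5. ] [ 382.  -170.8    5. ]
```

Request:
carry_out --pt "0 0 0 0" --pt "0.22 0.51 -0.4 0.08" --pt "0.22 0.51 -0.4 0" --pt "0 0 -0.4 0" --pt "0 0 0 0"

```text
t: 2.75
eef_pos: [459.1, -84.7, 152.8]
tcp_rot: [-3.139, 0.002, 0.637]
ft_force: [0.0, -0.1, -0.2]
opening: 0.999
grip_force: 0.0
```

Request:
carry_out --pt "0 0 0 0" --pt "0 0 0 0" --pt "0 0 0 0" --pt "0 0 0 0" --pt "0 0 0 0"

```text
t: 3.25
eef_pos: [460.2, -84.1, 155.1]
tcp_rot: [3.141, -0.0, 0.638]
ft_force: [0.2, 0.6, 0.5]
opening: 1.001
grip_force: 0.0
```

Request:
carry_out --pt "0.07 0.19 -0.3 0.08" --pt "0.07 0.18 -0.4 0" --pt "0 0 -0.5 0" --pt "0 0 -0.4 0" --pt "0 0 -0.22 0"

```text
t: 3.75
eef_pos: [466.8, -65.2, 62.5]
tcp_rot: [-3.141, 0.001, 0.647]
ft_force: [-0.6, 0.7, 0.7]
opening: 1.002
grip_force: 0.0
```

Request:
carry_out --pt "0 0 0 0" --pt "0 0 0 0" --pt "0 0 0 0" --pt "0 0 0 0" --pt "0 0 0 0"

```text
t: 4.25
eef_pos: [467.4, -65.5, 64.2]
tcp_rot: [3.141, -0.001, 0.647]
ft_force: [0.6, -0.1, -1.0]
opening: 1.002
grip_force: 0.0
```

Request:
carry_out --pt "0 0 0 0" --pt "0 0 0 0" --pt "0 0 0 0" --pt "0 0 0 0" --pt "0 0 0 0" --fingers 1

```text
t: 4.75
eef_pos: [467.1, -65.4, 63.6]
tcp_rot: [3.142, 0.0, 0.647]
ft_force: [0.2, -0.3, 0.6]
opening: 0.641
grip_force: 0.0
```

Request:
carry_out --pt "0 0 0 0" --pt "0 0 0 0" --pt "0 0 0 0" --pt "0 0 0.1 0" --pt "0 0 0.1 0"

```text
t: 5.25
eef_pos: [466.7, -65.3, 73.7]
tcp_rot: [-3.141, 0.001, 0.647]
ft_force: [-0.2, -0.7, -5.4]
opening: 0.421
grip_force: 30.0
```

Request:
carry_out --pt "0 0 0.2 0" --pt "0 0 0.2 0" --pt "0 0 0.2 0" --pt "0 0 0.2 0" --pt "0 0 0.2 0"

```text
t: 5.75
eef_pos: [467.1, -65.4, 124.7]
tcp_rot: [3.141, -0.0, 0.647]
ft_force: [0.6, -0.9, -6.0]
opening: 0.42
grip_force: 30.0
```

Request:
carry_out --pt "0 0 0.2 0" --pt "0 0 0.2 0" --pt "0 0 0.2 0" --pt "0 0 0.2 0" --pt "0 0 0 0"

```text
t: 6.25
eef_pos: [467.7, -65.5, 165.0]
tcp_rot: [3.14, -0.001, 0.647]
ft_force: [-0.6, 0.0, -5.5]
opening: 0.416
grip_force: 30.0
```

```bash
python3 - <<'E'
from w import *
st(); print(env.state()["moment"].round(2)); im=env.read_camera("side"); s=cv2.resize(im[170:330,220:420],(400,320)); t,c=snap("w2"); gp("w2",c)
t=cv2.resize(t,(400,300)); cv2.imwrite("pics/p2.png",np.hstack([s[:300],t])[:,:,::-1])
E
```

```text
t 6.25 tcp [467.7 -65.5 165. ] rot [ 1.799e+02 -7.000e-02  3.706e+01] F [-0.6  0.  -5.5] grip 30.0 open 0.416
[-0.25  0.25  0.01]
```

View pics/p2.png

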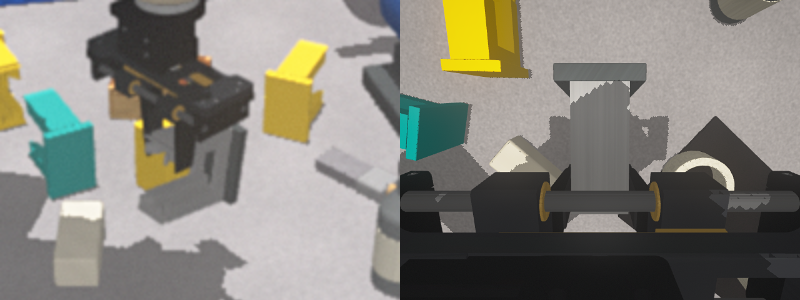

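The side crop shows the stand held off the bench but still level, because the pinch friction holds it. I'll lower it to just above the bench, ease the grip a little, and lift so it pivots foot down.

Request:
carry_out --pt "0 0 -0.6 0" --pt "0 0 -0.6 0" --pt "0 0 -0.5 0" --pt "0 0 -0.26 0" --pt "0 0 0 0"

```text
t: 6.85
eef_pos: [466.2, -65.6, 64.2]
tcp_rot: [-3.14, 0.002, 0.647]
ft_force: [-0.3, 0.2, -5.5]
opening: 0.418
grip_force: 30.0
```

Request:
carry_out --pt "0 0 0 0" --pt "0 0 0 0" --pt "0 0 0 0" --pt "0 0 0 0" --pt "0 0 0 0" --fingers 0.18

```text
t: 7.35
eef_pos: [467.2, -65.3, 65.8]
tcp_rot: [3.141, -0.0, 0.647]
ft_force: [0.4, 0.7, -5.6]
opening: 0.421
grip_force: 30.0
```

Request:
carry_out --pt "0 0 0 0" --pt "0 0 0 0" --pt "0 0 0 0" --pt "0 0 0 0" --pt "0 0 0 0" --fingers 0.162

```text
t: 7.85
eef_pos: [467.2, -65.4, 65.8]
tcp_rot: [3.141, -0.0, 0.647]
ft_force: [-0.8, 0.0, -1.0]
opening: 0.421
grip_force: 9.1
```

Request:
carry_out --pt "0 0 0 0" --pt "0 0 0 0" --pt "0 0 0 0" --pt "0 0 0 0" --pt "0 0 0 0" --fingers 0.156

```text
t: 8.35
eef_pos: [467.2, -65.4, 65.7]
tcp_rot: [3.141, -0.0, 0.647]
ft_force: [-1.1, 0.2, -0.0]
opening: 0.424
grip_force: 0.1
```

Request:
carry_out --pt "0 0 0 0" --pt "0 0 0 0" --pt "0 0 0 0" --pt "0 0 0.08 0" --pt "0 0 0.08 0" --fingers 0.163

```text
t: 8.85
eef_pos: [466.8, -65.3, 73.6]
tcp_rot: [-3.141, 0.001, 0.647]
ft_force: [0.5, 0.7, -4.5]
opening: 0.421
grip_force: 11.7
```

Request:
carry_out --pt "0 0 0.1 0" --pt "0 0 0.1 0" --pt "0 0 0.1 0" --pt "0 0 0.1 0" --pt "0 0 0.1 0"

```text
t: 9.35
eef_pos: [467.0, -65.4, 99.1]
tcp_rot: [-3.142, 0.0, 0.647]
ft_force: [0.7, 0.1, -5.2]
opening: 0.424
grip_force: 11.9
```

Request:
carry_out --pt "0 0 0.1 0" --pt "0 0 0.1 0" --pt "0 0 0.1 0" --pt "0 0 0 0" --pt "0 0 0 0"

```text
t: 9.85
eef_pos: [467.1, -65.4, 113.7]
tcp_rot: [3.141, -0.0, 0.647]
ft_force: [-0.3, 0.2, -6.2]
opening: 0.426
grip_force: 11.9
```

```bash
python3 - <<'E'
from w import *
st(); print(env.state()["moment"].round(2)); im=env.read_camera("side"); s=cv2.resize(im[190:310,240:400],(400,300)); t,c=snap("w3"); gp("w3",c)
t=cv2.resize(t,(400,300)); cv2.imwrite("pics/p3.png",np.hstack([s[:300],t])[:,:,::-1])
E
```

```text
t 9.85 tcp [467.1 -65.4 113.7] rot [179.99  -0.    37.06] F [-0.3  0.2 -6.2] grip 11.9 open 0.426
[-0.04  0.11  0.03]
```

View pics/p3.png

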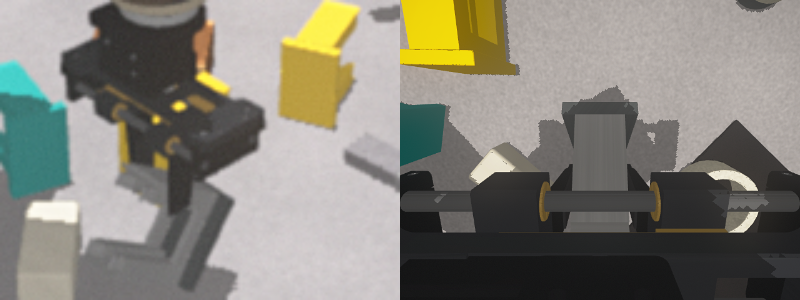

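```bash
python3 - <<'E'
from w import *
c=lo("w3"); d=np.array([-.8,-.6,0]);up=np.array([0,0,1.]); G=np.array([467.1,-65.4,132.7])
for f in range(20,66,5):
    a=np.radians(f); R=lambda h,v:G+d*(h*np.cos(a)-v*np.sin(a))+up*(h*np.sin(a)+v*np.cos(a))
    print(f,proj(0,R(-85,10),c),proj(0,R(-73,10),c),"low corner",R(-85,-82).round())
E
```

```text
20 [317.3 110. ] [317.2 135.3] low corner [509. -34.  27.]
25 [317.4 116.1] [317.3 139.4] low corner [501. -40.  22.]
30 [317.4 123. ] [317.3 144.3] low corner [493. -46.  19.]
35 [317.5 130.5] [317.4 150. ] low corner [485. -52.  17.]
40 [317.5 138.5] [317.5 156.2] low corner [477. -58.  15.]
45 [317.6 146.9] [317.5 163. ] low corner [469. -64.  15.]
50 [317.6 155.7] [317.5 170.2] low corner [461. -70.  15.]
55 [317.7 164.8] [317.6 177.7] low corner [452. -76.  16.]
60 [317.7 174.1] [317.6 185.6] low corner [444. -83.  18.]
65 [317.7 183.6] [317.6 193.8] low corner [436. -88.  21.]
```

Request:
carry_out --pt "0 0 0.2 0" --pt "0 0 0.4 0" --pt "0 0 0.4 0" --pt "0 0 0.4 0" --pt "0 0 0 0" --fingers 0.17

```text
t: 10.45
eef_pos: [468.1, -65.6, 186.1]
tcp_rot: [3.138, -0.003, 0.647]
ft_force: [0.1, -0.4, -5.2]
opening: 0.417
grip_force: 30.0
```

The foot row matches φ≈55°, the free-hanging angle, which leaves 35° to go. I'll carry it over the mat and turn to yaw 77°.

Request:
carry_out --pt "0.08 -0.3 0 0.4" --pt "0.14 -0.65 0 0.75" --pt "0.14 -0.65 0 0.75" --pt "0.14 -0.65 0 0.75" --pt "0.14 -0.65 0 0.75"

```text
t: 10.95
eef_pos: [498.9, -211.5, 182.7]
tcp_rot: [-3.14, 0.0, 1.006]
ft_force: [0.6, 0.5, -6.0]
opening: 0.416
grip_force: 30.0
```

Request:
carry_out --pt "0.14 -0.65 0 0.75" --pt "0.14 -0.65 0 0.75" --pt "0.14 -0.65 0 0.75" --pt "0.14 -0.65 0 0.75" --pt "0.08 -0.3 0 0.3"

```text
t: 11.45
eef_pos: [531.0, -357.9, 182.1]
tcp_rot: [-3.141, 0.0, 1.35]
ft_force: [0.0, 0.2, -5.7]
opening: 0.418
grip_force: 30.0
```

Request:
carry_out --pt "0 0 0 0" --pt "0 0 0 0" --pt "0 0 0 0" --pt "0 0 0 0" --pt "0 0 0 0"

```text
t: 11.95
eef_pos: [531.2, -354.8, 183.8]
tcp_rot: [3.141, 0.0, 1.349]
ft_force: [-0.2, -0.1, -5.3]
opening: 0.415
grip_force: 30.0
```

Request:
carry_out --pt "0 0 -0.3 0" --pt "0 0 -0.4 0" --pt "0 0 -0.4 0" --pt "0 0 -0.3 0" --pt "0 0 -0.15 0"

```text
t: 12.45
eef_pos: [530.8, -354.8, 105.0]
tcp_rot: [-3.14, -0.001, 1.349]
ft_force: [0.1, -0.2, -5.2]
opening: 0.419
grip_force: 30.0
```

Request:
carry_out --pt "0 0 0 0" --pt "0 0 0 0" --pt "0 0 0 0" --pt "0 0 0 0" --pt "0 0 0 0" --fingers 0.163

```text
t: 12.95
eef_pos: [531.2, -355.5, 106.6]
tcp_rot: [3.141, 0.0, 1.348]
ft_force: [-0.6, 0.3, -5.8]
opening: 0.422
grip_force: 11.9
```

Request:
carry_out --pt "0 0 -0.05 0" --pt "0 0 -0.05 0" --pt "0 0 0 0" --pt "0 0 0 0" --pt "0 0 0 0"

```text
t: 13.45
eef_pos: [531.2, -355.4, 101.2]
tcp_rot: [3.141, 0.0, 1.348]
ft_force: [0.1, 0.3, -5.3]
opening: 0.42
grip_force: 11.9
```

Request:
carry_out --pt "0 0 -0.05 0" --pt "0 0 -0.05 0" --pt "0 0 0 0" --pt "0 0 0 0" --pt "0 0 0 0"

```text
t: 13.95
eef_pos: [531.4, -355.6, 96.7]
tcp_rot: [3.14, 0.001, 1.348]
ft_force: [-1.0, 0.4, 3.7]
opening: 0.424
grip_force: 11.9
```

```bash
python3 - <<'E'
from w import *
st(); im=env.read_camera("side"); s=cv2.resize(im[260:470,220:420],(400,420)); t,c=snap("w4"); gp("w4",c)
t=cv2.resize(t[80:,:],(400,250)); t=np.vstack([t,np.zeros((170,400,3),np.uint8)]); cv2.imwrite("pics/p4.png",np.hstack([s,t])[:,:,::-1])
E
```

```text
t 13.95 tcp [ 531.4 -355.6   96.7] rot [1.7994e+02 3.0000e-02 7.7260e+01] F [-1.   0.4  3.7] grip 11.9 open 0.424
```

View pics/p4.png

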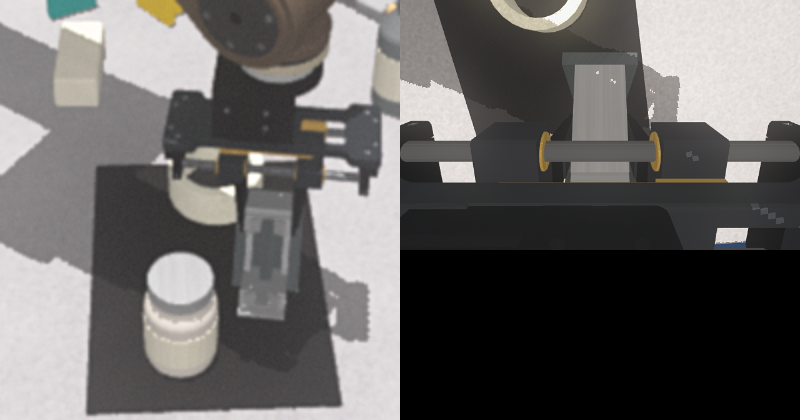

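The side crop shows the stand tilted over the mat between the tape and the jar, with its lower foot corner touching. Next I follow the arc to upright.

Request:
carry_out --pt "0.04 0.19 0 0" --pt "0.04 0.185 -0.06 0" --pt "0.04 0.18 -0.08 0" --pt "0 0 0 0" --pt "0 0 0 0"

```text
t: 14.55
eef_pos: [537.8, -326.9, 90.4]
tcp_rot: [3.14, -0.0, 1.349]
ft_force: [-0.4, 4.8, 13.2]
opening: 0.422
grip_force: 12.5
```

Request:
carry_out --pt "0.04 0.17 -0.09 0" --pt "0.04 0.165 -0.11 0" --pt "0 0 0 0" --pt "0 0 0 0" --pt "0 0 0 0"

```text
t: 15.05
eef_pos: [541.7, -309.8, 79.9]
tcp_rot: [3.141, -0.001, 1.348]
ft_force: [1.1, 7.5, 8.3]
opening: 0.42
grip_force: 13.1
```

Request:
carry_out --pt "0.03 0.15 -0.12 0" --pt "0 0 0 0" --pt "0.03 0.14 -0.13 0" --pt "0 0 0 0" --pt "0 0 0 0"

```text
t: 15.55
eef_pos: [545.0, -295.4, 67.3]
tcp_rot: [3.14, -0.001, 1.348]
ft_force: [3.9, 7.9, 7.7]
opening: 0.422
grip_force: 13.5
```

```bash
python3 - <<'E'
from w import *
st(); im=env.read_camera("side"); s=cv2.resize(im[260:470,220:420],(400,420)); t,c=snap("w5"); gp("w5",c)
t=cv2.resize(t[80:,:],(400,250)); t=np.vstack([t,np.zeros((170,400,3),np.uint8)]); cv2.imwrite("pics/p5.png",np.hstack([s,t])[:,:,::-1])
E
```

```text
t 15.55 tcp [ 545.  -295.4   67.3] rot [ 1.7991e+02 -5.0000e-02  7.7250e+01] F [3.9 7.9 7.7] grip 13.5 open 0.422
```

View pics/p5.png

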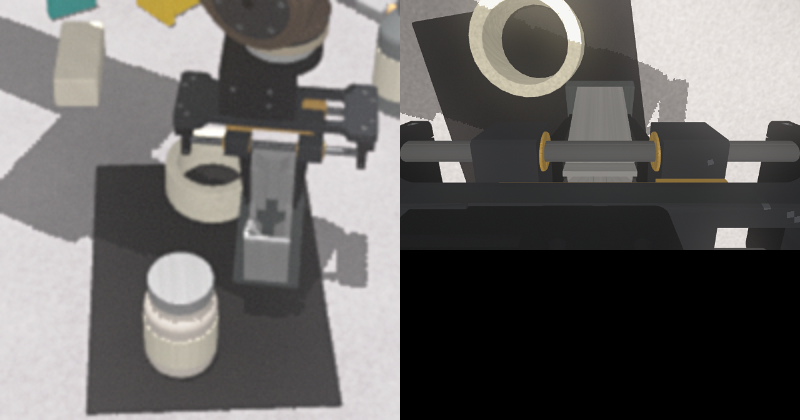

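```bash
python3 - <<'E'
from w import *
c=lo("w5"); y=np.radians(77.25-180); d=np.array([np.cos(y),np.sin(y),0]);up=np.array([0,0,1.]); G=np.array([545,-295.4,86.3])
im=cv2.imread("pics/w5.png"); print(im[195:230:2,320].sum(1), im[195:225:2,285].sum(1))
for zg in (75,80,85):
  for f in range(70,91,5):
    a=np.radians(f); R=lambda h,v:G+d*(h*np.cos(a)-v*np.sin(a))+up*(h*np.sin(a)+v*np.cos(a))
    print(zg,f,proj(0,R(-zg,10),c),proj(0,R(-zg+12,10),c),"low corners",R(-zg,-82)[2].round(1),R(-zg,10)[2].round(1))
E
```

```text
[173 174 171 169 169 166 167 217 232 241 233 225 399 393 394 393 389 388] [182 182 184 182 182 179 177 226 244 243 243 240 386 380 379]
75 70 [318.6 199.7] [318.6 209.2] low corners -12.2 19.2
75 75 [318.6 208.5] [318.6 216.7] low corners -7.4 16.4
75 80 [318.6 217.5] [318.6 224.5] low corners -1.8 14.2
75 85 [318.7 226.7] [318.7 232.4] low corners 4.4 12.5
75 90 [318.7 236. ] [318.7 240.5] low corners 11.3 11.3
80 70 [318.6 196. ] [318.6 205.1] low corners -16.9 14.5
80 75 [318.6 205.3] [318.6 213.2] low corners -12.2 11.6
80 80 [318.6 214.8] [318.6 221.5] low corners -6.7 9.3
80 85 [318.7 224.4] [318.7 230. ] low corners -0.5 7.5
80 90 [318.7 234.2] [318.7 238.6] low corners 6.3 6.3
85 70 [318.6 192.4] [318.6 201.2] low corners -21.6 9.8
85 75 [318.6 202.2] [318.6 209.8] low corners -17.0 6.8
85 80 [318.6 212.2] [318.6 218.6] low corners -11.6 4.3
85 85 [318.7 222.3] [318.7 227.6] low corners -5.5 2.5
85 90 [318.7 232.5] [318.7 236.7] low corners 1.3 1.3
```

The wrist geometry gives about 13° of tilt left, with the pinch slipped somewhat down the post. I'll ease the grip a little so it settles while still held.

Request:
carry_out --pt "0 0 0 0" --pt "0 0 0 0" --pt "0 0 0 0" --pt "0 0 0 0" --pt "0 0 0 0" --fingers 0.161

```text
t: 16.15
eef_pos: [545.0, -295.5, 67.4]
tcp_rot: [3.14, -0.001, 1.348]
ft_force: [4.0, 7.9, 7.5]
opening: 0.42
grip_force: 7.3
```

Request:
carry_out --pt "0.02 0.08 -0.07 0" --pt "0.02 0.08 -0.07 0" --pt "0 0 0 0" --pt "0 0 0 0" --pt "0 0 0 0"

```text
t: 16.65
eef_pos: [546.3, -288.2, 59.7]
tcp_rot: [3.141, -0.0, 1.349]
ft_force: [3.0, 4.2, -0.1]
opening: 0.42
grip_force: 7.4
```

```bash
cat > edge.py <<'E'
from w import *
st(); t,c=snap("w"+sys.argv[1]); gp("w"+sys.argv[1],c)
g=t.astype(int).sum(2); print(g[190:250:2,320].tolist()); print(g[190:250:2,285].tolist())
E
python3 edge.py 6
```

```text
t 16.65 tcp [ 546.3 -288.2   59.7] rot [ 1.7999e+02 -2.0000e-02  7.7270e+01] F [ 3.   4.2 -0.1] grip 7.4 open 0.42
[169, 167, 166, 163, 164, 164, 164, 166, 166, 164, 167, 161, 164, 162, 226, 226, 226, 219, 387, 380, 377, 378, 378, 374, 376, 374, 377, 377, 377, 374]
[443, 447, 304, 176, 180, 179, 177, 177, 179, 176, 173, 175, 174, 173, 240, 232, 236, 234, 375, 368, 366, 365, 363, 365, 359, 361, 359, 358, 362, 360]
```

```bash
cat > fit.py <<'E'
from w import *
from scipy.optimize import least_squares
def fit(n,r1,r2):
    c=lo(n); y=np.radians(77.26-180); d=np.array([np.cos(y),np.sin(y),0]);up=np.array([0,0,1.])
    def pts(p):
        h,z,f=p; return lambda Y,Z:d*((Z)*np.cos(f)-(Y)*np.sin(f)+h)+up*(Z*np.sin(f)+Y*np.cos(f)+z)
    # p: h coordinate along d of corner; corner y=-46,z=0 at height 5
    def res(p):
        h,f=p; q=lambda Y,Z:np.array([0,0,5.])+d*(h+Z*np.cos(f)-(Y+46)*np.sin(f))+up*(Z*np.sin(f)+(Y+46)*np.cos(f))+perp
        return [proj(0,q(46,0),c)[1]-r1,proj(0,q(46,12),c)[1]-r2]
    T=env.state()["eef_pos"]; perp=T*[1,1,0]; perp=perp-d*(perp@d)
    s=least_squares(res,[T@d+80,np.radians(80)],diff_step=1e-3); h,f=s.x
    ctr=perp+d*(h-46*np.sin(f)); print(n,"phi",np.degrees(f).round(1),"grip rel corner h",round(T@d-h,1),"ctr",ctr.round(1),"res",s.fun.round(2))
if __name__=="__main__": fit(sys.argv[1],float(sys.argv[2]),float(sys.argv[3]))
E
python3 fit.py w6 217.5 226
```

```text
w6 phi 99.6 grip rel corner h -73.9 ctr [ 540.  -316.1    0. ] res [ 4.1 -3.8]
```

```bash
python3 - <<'E'
from w import *
s=env.read_camera("side")[300:420,280:400]; s=cv2.resize(s,(400,400),interpolation=cv2.INTER_CUBIC)
t=cv2.imread("pics/w6.png")[:,:,::-1]; t=cv2.resize(t[120:380,190:450],(400,400))
p=env.read_camera("top")[190:310,380:540]; p=cv2.resize(p,(266,200)); q=np.zeros((200,800,3),np.uint8); q[:,:266]=p
cv2.imwrite("pics/p6.png",np.vstack([np.hstack([s,t]),q])[:,:,::-1])
E
```

```text
(no output)
```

View pics/p6.png

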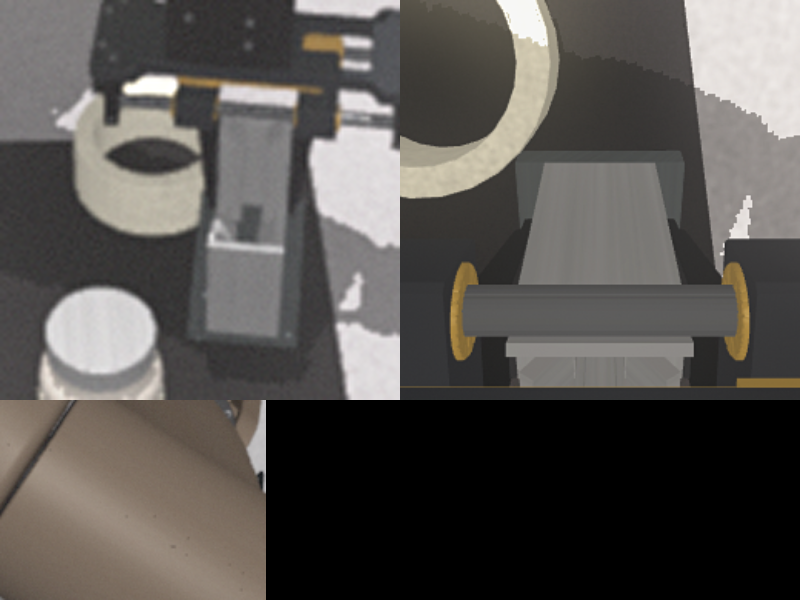

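```bash
cat > pnp.py <<'E'
from w import *
def pnp(n,ip,op):
    c=lo(n); ok,rs,ts,er=cv2.solvePnPGeneric(np.array(op,float),np.array(ip,float),c["K"],None,flags=cv2.SOLVEPNP_IPPE)
    for r,t,e in zip(rs,ts,er):
        R=c["pose"][:3,:3]@cv2.Rodrigues(r)[0]; p=c["pose"][:3,:3]@t.ravel()+c["pose"][:3,3]
        print("err",e,"origin",p.round(1),"zaxis",R[:,2].round(3),"tilt",np.degrees(np.arccos(R[2,2])).round(1),"y",R[:,1].round(3),"x yaw",np.degrees(np.arctan2(R[1,0],R[0,0])).round(1))
E
python3 - <<'E'
from pnp import *
print(lo("w6")["K"].round(1).tolist(), lo("w6")["pose"].round(2).tolist())
op=[(31,46,0),(-31,46,0),(20,46,12),(-20,46,12),(20,46,104),(-20,46,104)]
# image left = ? camera x axis world
ip=[(266,219),(374.6,219),(283,226),(355.8,226),(259,341.6),(381,341.6)]
pnp("w6",ip,op); pnp("w6",[ip[i] for i in (1,0,3,2,5,4)],op)
E
```

```text
[[354.0, 0.0, 319.5], [0.0, 354.0, 236.5], [0.0, 0.0, 1.0]] [[0.98, -0.21, -0.05, 561.0], [-0.22, -0.95, -0.23, -224.63], [0.0, 0.24, -0.97, 229.71], [0.0, 0.0, 0.0, 1.0]]
err [0.97444192] origin [ 562.6 -218.9   35.1] zaxis [-0.046 -0.194  0.98 ] tilt 11.5 y [-0.216 -0.956 -0.199] x yaw 167.2
err [34.50137503] origin [ 549.9 -274.2  174.9] zaxis [-0.151 -0.669 -0.728] tilt 136.7 y [ 0.162  0.71  -0.686] x yaw 167.2
err [0.97444192] origin [ 542.7 -306.8   16.7] zaxis [-0.046 -0.194  0.98 ] tilt 11.5 y [0.216 0.956 0.199] x yaw -12.8
err [34.50137504] origin [ 564.8 -208.9  111.9] zaxis [-0.151 -0.669 -0.728] tilt 136.7 y [-0.162 -0.71   0.686] x yaw -12.8
```

The wrist crop shows the stand leaning: its foot edge is at row 219 and its post top at row 342. PnP gives 11.5° of tilt and a centre of (543,-307), which would bring the foot down onto the tape. I'll grip firmly, lift, shift away from the tape, then lower it with a light grip.

Request:
carry_out --pt "0 0 0 0" --pt "0 0 0 0" --pt "0 0 0.1 0" --pt "0 0 0.2 0" --pt "0 0 0.2 0" --fingers 0.18

```text
t: 17.3
eef_pos: [545.7, -288.5, 85.1]
tcp_rot: [-3.141, -0.0, 1.348]
ft_force: [0.0, -0.2, -5.3]
opening: 0.415
grip_force: 30.0
```

Request:
carry_out --pt "-0.08 -0.27 0 0" --pt "-0.08 -0.27 0 0" --pt "0 0 0 0" --pt "0 0 0 0" --pt "0 0 0 0"

```text
t: 17.8
eef_pos: [537.9, -315.3, 84.3]
tcp_rot: [-3.141, -0.0, 1.348]
ft_force: [-0.3, 0.5, -6.1]
opening: 0.416
grip_force: 30.0
```

```bash
python3 edge.py 7
```

```text
t 17.8 tcp [ 537.9 -315.3   84.3] rot [-1.7997e+02 -2.0000e-02  7.7240e+01] F [-0.3  0.5 -6.1] grip 30.0 open 0.416
[162, 162, 163, 159, 155, 161, 155, 153, 156, 156, 156, 155, 154, 156, 222, 226, 223, 216, 389, 383, 379, 378, 379, 377, 377, 378, 377, 379, 378, 378]
[167, 169, 165, 167, 162, 161, 160, 164, 164, 157, 155, 157, 155, 155, 231, 224, 225, 225, 373, 365, 364, 362, 360, 361, 358, 356, 359, 359, 360, 360]
```

Request:
carry_out --pt "0 0 -0.16 0" --pt "0 0 -0.16 0" --pt "0 0 -0.12 0" --pt "0 0 0 0" --pt "0 0 0 0"

```text
t: 18.35
eef_pos: [538.1, -315.3, 62.4]
tcp_rot: [-3.141, -0.0, 1.349]
ft_force: [0.2, 0.4, -5.8]
opening: 0.419
grip_force: 30.0
```

Request:
carry_out --pt "0 0 0 0" --pt "0 0 0 0" --pt "0 0 0 0" --pt "0.01 0.06 -0.08 0" --pt "0.01 0.06 -0.08 0" --fingers 0.163

```text
t: 18.85
eef_pos: [539.8, -309.2, 55.4]
tcp_rot: [3.14, 0.0, 1.348]
ft_force: [0.8, 3.8, 7.6]
opening: 0.418
grip_force: 13.5
```

Request:
carry_out --pt "0.01 0.06 -0.08 0" --pt "0.01 0.06 -0.08 0" --pt "0 0 0 0" --pt "0 0 0 0" --pt "0 0 0 0"

```text
t: 19.35
eef_pos: [540.7, -303.2, 47.0]
tcp_rot: [3.14, 0.0, 1.349]
ft_force: [3.1, 4.0, 2.7]
opening: 0.418
grip_force: 13.5
```

```bash
python3 edge.py 8
```

```text
t 19.35 tcp [ 540.7 -303.2   47. ] rot [1.7993e+02 1.0000e-02 7.7280e+01] F [3.1 4.  2.7] grip 13.5 open 0.418
[164, 160, 159, 161, 162, 157, 156, 157, 155, 155, 153, 156, 155, 154, 152, 156, 154, 154, 150, 154, 153, 216, 216, 204, 368, 362, 361, 360, 361, 359]
[184, 176, 179, 173, 173, 168, 172, 169, 167, 167, 163, 168, 168, 163, 160, 158, 161, 158, 162, 159, 157, 221, 217, 218, 361, 350, 349, 344, 344, 346]
```

```bash
cat > cor.py <<'E'
from pnp import *
def cols(n,r,thr,lo_=225,hi=415):
    g=cv2.imread(f"pics/{n}.png").astype(int).sum(2); x=np.where(g[r,lo_:hi]>thr)[0]+lo_
    return g[r,lo_:hi:3].tolist()
E
python3 - <<'E'
from cor import *
for r in (234,240,270,300): print(r,cols("w8",r,0))
g=cv2.imread("pics/w8.png").astype(int).sum(2); print(g[325:375:2,320].tolist()); print(g[335:375:2,275].tolist())
E
```

```text
234 [163, 166, 164, 164, 166, 166, 162, 164, 163, 165, 161, 162, 160, 161, 201, 217, 216, 217, 221, 219, 217, 219, 223, 220, 214, 218, 213, 219, 215, 213, 213, 216, 216, 214, 214, 217, 216, 221, 217, 216, 213, 220, 228, 222, 221, 222, 219, 226, 222, 187, 166, 165, 168, 174, 171, 172, 174, 174, 439, 429, 428, 419, 437, 435]
240 [160, 160, 163, 162, 164, 166, 160, 162, 160, 159, 162, 157, 155, 151, 249, 253, 254, 248, 249, 252, 350, 349, 353, 353, 357, 353, 349, 350, 352, 357, 357, 357, 361, 353, 350, 347, 356, 353, 349, 349, 347, 353, 360, 353, 245, 254, 254, 249, 252, 257, 161, 165, 165, 163, 169, 173, 170, 174, 292, 428, 433, 430, 440, 425]
270 [150, 147, 151, 147, 146, 147, 144, 147, 143, 149, 147, 147, 146, 129, 128, 131, 125, 341, 340, 344, 347, 350, 353, 353, 345, 341, 343, 350, 344, 352, 351, 355, 357, 350, 345, 350, 343, 343, 347, 338, 351, 343, 346, 347, 350, 360, 343, 123, 137, 131, 140, 157, 159, 159, 160, 157, 161, 164, 162, 224, 438, 434, 706, 686]
300 [147, 340, 289, 292, 308, 198, 121, 118, 122, 121, 122, 119, 123, 185, 342, 344, 344, 347, 356, 353, 353, 359, 353, 345, 340, 346, 354, 350, 358, 357, 359, 362, 359, 353, 349, 354, 359, 349, 353, 346, 352, 345, 353, 350, 349, 350, 354, 353, 358, 350, 169, 132, 130, 133, 131, 132, 129, 131, 273, 308, 295, 297, 347, 148]
[278, 278, 277, 274, 275, 260, 260, 241, 245, 232, 391, 242, 241, 240, 241, 241, 241, 241, 240, 331, 360, 359, 360, 353, 149]
[261, 256, 349, 347, 347, 347, 346, 357, 365, 360, 372, 374, 381, 379, 381, 394, 394, 392, 366, 145]
```

```bash
python3 - <<'E'
from cor import *
def tilt(n,L):
    c=lo(n);P=[]
    for r,a,b,w in L:
        D=354*w/(b-a); q=np.linalg.inv(c["K"])@[(a+b)/2,r,1]*D; p=c["pose"][:3,:3]@q+c["pose"][:3,3]; P.append(p); print(r,p.round(1))
    v=P[-1]-P[1]; print("tilt",np.degrees(np.arctan2(np.hypot(*v[:2])*np.sign(-v[1]),v[2])).round(1))
tilt("w8",[(231,267,373,62),(238,284.5,356.5,40),(270,274.5,365.5,40),(300,264.3,375.2,40)])
E
```

```text
231 [ 545.5 -284.9   15.2]
238 [ 545.4 -286.4   26.3]
270 [ 544.2 -289.9   69.5]
300 [ 543.8 -291.1   98.5]
tilt 3.9
```

Request:
carry_out --pt "0.01 0.05 -0.07 0" --pt "0.01 0.04 -0.06 0" --pt "0 0 0 0" --pt "0 0 0 0" --pt "0 0 0 0"

```text
t: 19.9
eef_pos: [541.6, -299.3, 40.9]
tcp_rot: [3.14, 0.001, 1.348]
ft_force: [1.5, 2.6, 6.8]
opening: 0.418
grip_force: 13.6
```

```bash
python3 edge.py 9; python3 - <<'E'
from cor import *
for r in (270,300): print(r,cols("w9",r,0))
E
```

```text
t 19.9 tcp [ 541.6 -299.3   40.9] rot [1.7991e+02 4.0000e-02 7.7260e+01] F [1.5 2.6 6.8] grip 13.6 open 0.418
[165, 162, 161, 162, 161, 160, 155, 152, 157, 157, 157, 154, 152, 151, 154, 155, 150, 153, 154, 154, 154, 153, 155, 151, 199, 215, 199, 353, 353, 353]
[183, 182, 176, 180, 178, 179, 176, 170, 175, 170, 169, 163, 170, 164, 165, 164, 162, 165, 158, 156, 159, 161, 156, 157, 183, 215, 215, 350, 342, 340]
270 [155, 157, 154, 154, 155, 154, 155, 157, 149, 157, 151, 152, 149, 132, 128, 128, 128, 336, 335, 340, 344, 344, 344, 345, 340, 334, 335, 344, 340, 347, 344, 350, 350, 342, 341, 344, 336, 341, 343, 338, 341, 336, 341, 343, 346, 349, 344, 121, 133, 133, 142, 156, 161, 158, 159, 157, 160, 164, 160, 154, 433, 432, 436, 721]
300 [147, 339, 290, 291, 308, 200, 120, 123, 121, 120, 123, 123, 115, 343, 340, 339, 341, 344, 349, 349, 352, 353, 344, 341, 338, 341, 350, 347, 353, 349, 354, 356, 355, 350, 345, 349, 356, 344, 345, 340, 344, 341, 346, 344, 342, 343, 345, 347, 353, 350, 350, 125, 132, 129, 135, 132, 132, 131, 272, 305, 298, 298, 347, 147]
```

Request:
carry_out --pt "0 0 0 0" --pt "0 0 0 0" --pt "0 0 0 0" --pt "0 0 0 0" --pt "0 0 0 0" --fingers 0.158

```text
t: 20.45
eef_pos: [541.5, -299.3, 40.3]
tcp_rot: [3.14, 0.001, 1.348]
ft_force: [3.6, -1.2, 3.5]
opening: 0.42
grip_force: 2.0
```

Request:
carry_out --pt "0 0 0 0" --pt "0 0 0 0" --pt "0 0 0 0" --pt "0 0 0 0" --pt "0 0 0 0" --fingers 0.1

```text
t: 20.95
eef_pos: [541.0, -298.8, 40.0]
tcp_rot: [-3.141, -0.0, 1.348]
ft_force: [0.6, -0.5, 0.7]
opening: 0.451
grip_force: 0.0
```

```bash
python3 edge.py 10
```

```text
t 20.95 tcp [ 541.  -298.8   40. ] rot [-1.7998e+02 -1.0000e-02  7.7260e+01] F [ 0.6 -0.5  0.7] grip 0.0 open 0.451
[166, 164, 165, 164, 162, 160, 157, 157, 157, 158, 158, 155, 155, 154, 155, 156, 154, 153, 155, 152, 153, 151, 153, 154, 148, 211, 207, 361, 353, 353]
[182, 185, 182, 180, 179, 175, 176, 171, 174, 169, 168, 170, 166, 166, 165, 159, 160, 164, 163, 157, 155, 155, 158, 159, 151, 217, 216, 278, 352, 346]
```

Request:
carry_out --pt "0 0 0 0" --pt "0 0 0 0" --pt "0 0 0 0" --pt "0 0 0.2 0" --pt "0 0 0.4 0" --fingers -0.3

```text
t: 21.5
eef_pos: [540.6, -298.6, 69.9]
tcp_rot: [-3.139, -0.001, 1.348]
ft_force: [0.8, 0.4, -0.6]
opening: 0.652
grip_force: 0.0
```

Request:
carry_out --pt "0 0 0.8 0" --pt "-0.2 -0.6 0.8 0" --pt "-0.2 -0.6 0.8 0" --pt "0 -0.6 0.8 0" --pt "0 0 0.6 0"

```text
t: 22.0
eef_pos: [520.9, -390.8, 262.1]
tcp_rot: [3.139, 0.002, 1.346]
ft_force: [-0.3, 0.1, 0.0]
opening: 0.649
grip_force: 0.0
```

Request:
carry_out --pt "0 0 0 0" --pt "0 0 0 0" --pt "0 0 0 0" --pt "0 0 0 0" --pt "0 0 0 0"

```text
t: 22.5
eef_pos: [521.5, -387.3, 257.7]
tcp_rot: [-3.14, -0.001, 1.349]
ft_force: [-0.5, 0.2, -1.2]
opening: 0.651
grip_force: 0.0
```

```bash
python3 - <<'E'
from w import *
st(); im,c=snap("w11"); gp("w11",c)
s=env.read_camera("side"); cv2.imwrite("pics/s11.png",s[:,:,::-1])
a=proj(0,[537,-330,60],c); print(a)
u,v=int(a[0]),int(a[1]); u0=max(0,min(640-200,u-100)); v0=max(0,min(480-150,v-75)); print("crop",u0,v0)
A=cv2.resize(im[v0:v0+150,u0:u0+200],(800,600),interpolation=cv2.INTER_CUBIC)
cv2.imwrite("pics/p11.png",A[:,:,::-1])
E
```

```text
t 22.5 tcp [ 521.5 -387.3  257.7] rot [-1.7993e+02 -4.0000e-02  7.7280e+01] F [-0.5  0.2 -1.2] grip 0.0 open 0.651
[321.7 155.5]
crop 221 80
```

View pics/p11.png

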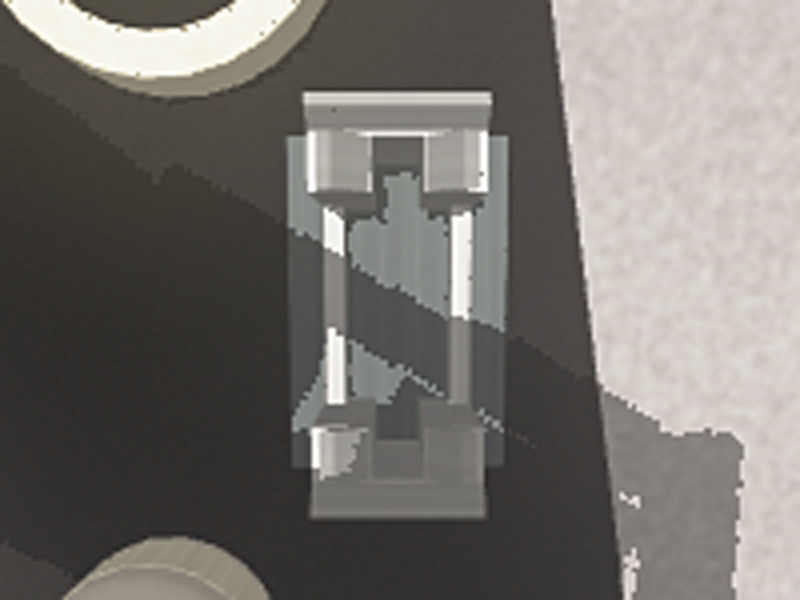

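Wrist crop: the stand is upright and clear of the tape and jar. Its post-top corners are at (303–491, 93) and (310–486, 518), and its foot corners at (288–508, 137) and (291–505, 467). I'll solve its pose from these by PnP.

```bash
python3 - <<'E'
from w import *
c=lo("w11"); F=lambda x,y:(221+x/4,80+y/4)
# stand y+ = up in image, x+ = right
op=np.array([(-20,46,104),(20,46,104),(-20,-46,104),(20,-46,104),(-31,46,12),(31,46,12),(-31,-46,12),(31,-46,12)],float)
ip=np.array([F(303,93),F(491,93),F(310,518),F(486,518),F(288,137),F(508,137),F(291.5,467),F(505,467)])
ok,r,t=cv2.solvePnP(op,ip,c["K"],None,flags=cv2.SOLVEPNP_SQPNP)
r,t=cv2.solvePnPRefineLM(op,ip,c["K"],None,r,t)
R=c["pose"][:3,:3]@cv2.Rodrigues(r)[0]; p=(c["pose"][:3,:3]@t+c["pose"][:3,3:]).ravel()
print("origin",p.round(1),"R",R.round(3).tolist(),"xyaw",np.degrees(np.arctan2(R[1,0],R[0,0])).round(2),"yyaw",np.degrees(np.arctan2(R[1,1],R[0,1])).round(2),"tilt",np.degrees(np.arccos(R[2,2])).round(2))
q,_=cv2.projectPoints(op,r,t,c["K"],None); print((q[:,0]-ip).round(1).tolist())
m=lambda a,b:(ray(0,*F(*a),109,c)+ray(0,*F(*b),109,c))/2
u,l=m((303,93),(491,93)),m((310,518),(486,518)); print("top centre",(u+l)/2,"len",np.hypot(*(u-l)[:2]),"yyaw",np.degrees(np.arctan2(*(u-l)[1::-1])))
for x in [(552,0),(622,600)]: print("mat edge",ray(0,*F(*x),5,c))
E
```

```text
origin [ 535.5 -331.7    1.9] R [[0.976, 0.219, -0.002], [-0.219, 0.976, 0.005], [0.003, -0.004, 1.0]] xyaw -12.65 yyaw 77.35 tilt 0.31
[[0.2, 0.1], [-0.1, -0.0], [0.2, -0.0], [-0.3, -0.1], [-0.4, -0.0], [0.4, -0.2], [0.2, 0.2], [-0.2, 0.1]]
top centre [ 535.225 -331.2    109.   ] len 91.18674519906939 yyaw 77.42689319573414
mat edge [ 595.3 -260.4    5. ]
mat edge [ 583.  -432.5    5. ]
```

Stand placed: centre (535.3, -331.3), slot yaw 77.35°, tilt 0.3°. Next is the plate.

Request:
carry_out --pt "-0.12 0.5 0 0" --pt "-0.12 0.92 0 0" --pt "-0.12 0.92 0 0" --pt "-0.12 0.92 0 0" --pt "-0.12 0.92 0 0" --fingers 0.2

```text
t: 23.1
eef_pos: [490.9, -177.0, 258.5]
tcp_rot: [-3.142, -0.0, 1.348]
ft_force: [0.7, 0.2, 0.9]
opening: 0.406
grip_force: 0.0
```

Request:
carry_out --pt "-0.12 0.92 0 0" --pt "-0.12 0.92 0 0" --pt "-0.12 0.92 0 0" --pt "-0.12 0.92 0 0" --pt "-0.12 0.92 0 0"

```text
t: 23.6
eef_pos: [461.0, 53.0, 258.7]
tcp_rot: [3.141, -0.0, 1.348]
ft_force: [0.1, 0.7, -0.3]
opening: 0.402
grip_force: 0.0
```

Request:
carry_out --pt "-0.12 0.92 0 0" --pt "-0.12 0.92 0 0" --pt "-0.12 0.92 0 0" --pt "-0.12 0.8 0 0" --pt "0 0 0 0"

```text
t: 24.1
eef_pos: [436.5, 232.9, 258.4]
tcp_rot: [-3.141, -0.001, 1.353]
ft_force: [-0.8, 0.2, -0.2]
opening: 0.399
grip_force: 0.0
```

Request:
carry_out --pt "0 0 0 0" --pt "0 0 0 0" --pt "0 0 0 0" --pt "0 0 0 0" --pt "0 0 0 0"

```text
t: 24.6
eef_pos: [437.8, 228.6, 258.7]
tcp_rot: [3.141, -0.0, 1.347]
ft_force: [-0.4, 0.8, 0.2]
opening: 0.398
grip_force: 0.0
```

```bash
python3 - <<'E'
from w import *
st(); im,c=snap("w12"); gp("w12",c)
for l in ["plate_tab","plate","cradle","blank_a"]:
  for d in env.look_for("wrist",l): 
    u,v=d["position"][1]*640,d["position"][0]*480; print(l,round(u),round(v),round(d["conf"],2),ray(0,u,v,140,c))
print("expected tab top",proj(0,[452,318,155],c))
hsv=cv2.cvtColor(im,cv2.COLOR_RGB2HSV); a=proj(0,[452,318,155],c).astype(int)
for v in range(a[1]-60,a[1]+70,10): print(v," ".join("%3d"%x for x in im[v,a[0]-60:a[0]+62:4,0]))
E
```

```text
t 24.6 tcp [437.8 228.6 258.7] rot [179.99  -0.    77.19] F [-0.4  0.8  0.2] grip 0.0 open 0.398
plate_tab 313 120 0.76 [453.1 315.  140. ]
plate 314 118 0.87 [453.7 316.1 140. ]
cradle 336 126 0.87 [469.1 306.2 140. ]
blank_a 391 121 0.8 [511.7 300.7 140. ]
blank_a 354 120 0.71 [484.  307.7 140. ]
expected tab top [310.7 114.2]
54 168 166 167 172 170 164 168 165 167 171 168 168 167 172 170 170 168 158 170 165 173 170 165 170 177 165 173 168 165 165 166
64 161 176 172 167 175 170 167 174 168 169 162 170 174 171 173 171 165 170 165 173 164 175 173 168 175 175 168 169 168 165 163
74 164 174 171 171 169 172 171 166 173 170 180 160 161 146 155 194 199 185 144 146 150 172 173 186 211 210 209 206 230 215 231
84 166 171 164 172 175 173 171 168 171 187 224 201 197 159 176 224 238 238 167 167 171 164 164 174 222 100 235 234 244 241 226
94 168 169 169 176 170 170 179 176 170 143 166 169 168 162 166 225 236 245 173 167 170 165 162 171 111  99 237 233 169 170 162
104 174 172 175 170 176 170 174 172 170 133 165 168 167 162 162 241 238 246 174 167 169 165 162 163 113 108 234 231 167 168 161
114 16
[... 189 characters left out ...]
 238 247 102 166 166 166 162 166 112 112 238 233 165 167 163
134 169 170 171 167 171 172 167 160 171 171 165 164 167 165 163 246 241 249 104 166 166 168 164 167 111 106 239 235 164 167 164
144 170 172 173 170 171 170 169 164 163 171 164 165 168 166 163 119 237 247 172 165 165 167 164 170 112 111 236 233 164 166 165
154 167 171 173 170 173 168 173 168 164 163 164 165 167 166 164 116 238 243 174 167 164 170 164 171 111 125 236 237 163 167 165
164 175 172 168 165 163 171 167 168 163 170 164 161 164 167 161 119 101  99  99 100 100 103 101 105 111 104  98 161 158 164 162
174 167 170 172 167 174 163 164 169 170 166 224 233 244 238 131 132 132 132 130 129 104 121 130 110 132 229 221 223 221 220 220
```

```bash
python3 - <<'E'
from w import *
c=lo("w12"); im=cv2.imread("pics/w12.png")[:,:,::-1].astype(int)
m=(im[:,:,0]>185)&(im[:,:,0]-im[:,:,2]>60)
for v in range(68,166,3):
    x=np.where(m[v,295:335])[0]+295; y=np.where(m[v,340:372])[0]+340; print(v,x.min() if len(x) else None,x.max() if len(x) else None,len(x),"|",y.min() if len(y) else None,y.max() if len(y) else None, im[v,304:328:2].sum(1).tolist())
E
```

```text
68 None None 0 | None None [479, 477, 488, 491, 510, 487, 483, 490, 484, 470, 478, 493]
71 None None 0 | None None [489, 486, 487, 480, 479, 483, 493, 478, 458, 467, 473, 490]
74 309 316 8 | 342 371 [401, 358, 411, 476, 476, 486, 485, 452, 453, 334, 343, 340]
77 308 334 26 | 341 371 [353, 365, 513, 546, 543, 548, 554, 548, 545, 421, 418, 424]
80 296 334 33 | 341 371 [437, 442, 576, 448, 470, 475, 474, 483, 549, 421, 418, 419]
83 295 328 23 | 344 371 [358, 364, 513, 434, 480, 481, 469, 480, 514, 340, 342, 344]
86 310 320 10 | 352 360 [360, 369, 362, 440, 481, 475, 479, 494, 465, 350, 346, 347]
89 310 318 9 | 352 360 [359, 370, 363, 436, 478, 470, 481, 491, 258, 358, 348, 348]
92 311 318 8 | 352 360 [339, 347, 366, 324, 478, 471, 477, 493, 248, 360, 348, 346]
95 310 318 9 | 352 359 [339, 349, 365, 429, 493, 478, 476, 491, 374, 356, 345, 349]
98 311 318 8 | 352 359 [340, 337, 336, 329, 484, 489, 495, 501, 365, 352, 347, 345]
101 309 318 10 | 352 360 [339, 338, 282, 485, 490, 479, 475, 482, 236, 354, 347, 346]
104 309 318 10 | 352 359 [339, 337, 268, 487, 482, 480, 487, 491, 231, 359, 34
[... 1023 characters left out ...]
, 221, 348, 340]
143 311 318 8 | 351 359 [342, 337, 346, 247, 481, 472, 472, 496, 214, 220, 342, 339]
146 311 318 8 | 351 358 [339, 337, 348, 245, 477, 475, 475, 490, 228, 351, 339, 341]
149 311 318 8 | 351 358 [340, 336, 347, 225, 477, 470, 470, 491, 222, 353, 339, 341]
152 311 318 8 | 351 358 [339, 336, 348, 244, 482, 486, 469, 489, 224, 218, 339, 342]
155 311 318 8 | 351 358 [343, 340, 350, 243, 481, 481, 470, 493, 224, 357, 338, 342]
158 311 318 8 | 351 358 [345, 339, 353, 247, 486, 467, 471, 486, 202, 359, 339, 343]
161 311 318 8 | 351 358 [344, 339, 351, 250, 485, 476, 478, 475, 203, 217, 344, 348]
164 None None 0 | None None [338, 333, 343, 260, 243, 244, 236, 237, 251, 213, 213, 218]
```

```bash
python3 - <<'E'
from w import *
c=lo("w12")
for v in (99.5,117.3,135): print(ray(0,313.5,v,155,c))
print("body",ray(0,314.5,163,110,c),ray(0,314.5,85.5,110,c),"edges",ray(0,308.5,117,155,c),ray(0,318.5,117,155,c)); st()
E
```

```text
[456.3 327.4 155. ]
[453.5 315.4 155. ]
[450.7 303.2 155. ]
body [445.8 281.7 110. ] [460.2 343.8 110. ] edges [450.  316.5 155. ] [457.1 314.8 155. ]
t 24.85 tcp [437.6 229.2 258.6] rot [179.99  -0.    77.25] F [0.4 0.5 0.5] grip 0.0 open 0.402
```

Request:
carry_out --pt "0.08 0.43 0 0" --pt "0.08 0.43 0 0" --pt "0.08 0.43 0 0" --pt "0.08 0.43 0 0" --pt "0 0 0 0"

```text
t: 25.35
eef_pos: [453.7, 317.0, 258.3]
tcp_rot: [3.142, -0.0, 1.35]
ft_force: [-0.5, -0.0, 1.1]
opening: 0.401
grip_force: 0.0
```

Request:
carry_out --pt "0 0 -0.4 0" --pt "0 0 -0.4 0" --pt "0 0 -0.4 0" --pt "0 0 0 0" --pt "0 0 0 0"

```text
t: 25.85
eef_pos: [453.6, 314.9, 199.1]
tcp_rot: [-3.142, 0.0, 1.348]
ft_force: [0.4, -0.3, -0.5]
opening: 0.399
grip_force: 0.0
```

Request:
carry_out --pt "0 0 -0.4 0" --pt "0 0 -0.4 0" --pt "0 0 -0.4 0" --pt "0 0 -0.36 0" --pt "0 0 0 0"

```text
t: 26.35
eef_pos: [453.2, 314.9, 120.0]
tcp_rot: [-3.14, 0.001, 1.348]
ft_force: [-0.3, 0.3, 0.4]
opening: 0.402
grip_force: 0.0
```

Request:
carry_out --pt "0 0 0 0" --pt "0 0 0 0" --pt "0 0 0 0" --pt "0 0 0 0" --pt "0 0 0 0" --fingers 1

```text
t: 26.85
eef_pos: [453.4, 315.4, 121.2]
tcp_rot: [3.141, -0.0, 1.348]
ft_force: [-2.1, 1.0, 5.2]
opening: 0.083
grip_force: 30.0
```

Request:
carry_out --pt "0 0 0 0" --pt "0 0 0 0" --pt "0 0 0 0" --pt "0 0 0.1 0" --pt "0 0 0.1 0"

```text
t: 27.35
eef_pos: [453.3, 315.1, 130.6]
tcp_rot: [-3.141, 0.001, 1.348]
ft_force: [-1.0, -0.1, -4.8]
opening: 0.081
grip_force: 30.0
```

Request:
carry_out --pt "0 0 0.3 0" --pt "0 0 0.5 0" --pt "0 0 0.6 0" --pt "0 0 0.6 0" --pt "0 0 0.5 0"

```text
t: 27.85
eef_pos: [453.4, 315.2, 257.3]
tcp_rot: [3.141, -0.0, 1.348]
ft_force: [-0.1, -1.1, -5.0]
opening: 0.082
grip_force: 30.0
```

Request:
carry_out --pt "0.0 -0.2 0.3 0" --pt "0.13 -0.6 0 0" --pt "0.13 -0.8 0 0" --pt "0.13 -0.8 0 0" --pt "0.13 -0.8 0 0"

```text
t: 28.35
eef_pos: [479.2, 153.8, 270.7]
tcp_rot: [-3.141, 0.0, 1.349]
ft_force: [0.5, 0.1, -5.6]
opening: 0.08
grip_force: 30.0
```

Request:
carry_out --pt "0.13 -0.8 0 0" --pt "0.13 -0.8 0 0" --pt "0.13 -0.8 0 0" --pt "0.13 -0.8 0 0" --pt "0.13 -0.8 0 0"

```text
t: 28.85
eef_pos: [511.8, -46.4, 270.8]
tcp_rot: [-3.141, 0.0, 1.348]
ft_force: [1.3, 0.4, -4.9]
opening: 0.085
grip_force: 30.0
```

Request:
carry_out --pt "0.13 -0.8 0 0" --pt "0.13 -0.8 0 0" --pt "0.13 -0.8 0 0" --pt "0.1 -0.6 0 0" --pt "0 0 0 0"

```text
t: 29.35
eef_pos: [536.6, -198.1, 270.1]
tcp_rot: [-3.141, 0.001, 1.345]
ft_force: [0.5, 1.1, -5.0]
opening: 0.085
grip_force: 30.0
```

Request:
carry_out --pt "0 0 0 0" --pt "0 0 0 0" --pt "0 0 0 0" --pt "0 0 0 0" --pt "0 0 0 0"

```text
t: 29.85
eef_pos: [536.6, -194.2, 270.8]
tcp_rot: [3.141, 0.0, 1.349]
ft_force: [-0.4, -0.6, -4.1]
opening: 0.082
grip_force: 30.0
```

Request:
carry_out --pt "0 -0.5 0 0" --pt "-0.01 -0.7 0 0" --pt "-0.01 -0.7 0 0" --pt "0 -0.6 0 0" --pt "0 -0.24 0 0"

```text
t: 30.35
eef_pos: [535.3, -334.0, 270.3]
tcp_rot: [3.142, 0.0, 1.347]
ft_force: [0.8, 0.5, -5.6]
opening: 0.082
grip_force: 30.0
```

Request:
carry_out --pt "0 0 -0.2 0" --pt "0 0 -0.3 0" --pt "0 0 -0.2 0" --pt "0 0 0 0" --pt "0 0 0 0"

```text
t: 30.85
eef_pos: [535.8, -331.1, 235.8]
tcp_rot: [-3.142, -0.0, 1.349]
ft_force: [0.6, -0.3, -4.5]
opening: 0.081
grip_force: 30.0
```

```bash
python3 - <<'E'
from w import *
st()
E
```

```text
t 30.85 tcp [ 535.8 -331.1  235.8] rot [-180.    -0.    77.3] F [ 0.6 -0.3 -4.5] grip 30.0 open 0.081
```

Request:
carry_out --pt "-0.01 0 -0.15 0" --pt "0 0 -0.15 0" --pt "0 0 -0.15 0" --pt "0 0 -0.15 0" --pt "0 0 0 0"

```text
t: 31.35
eef_pos: [534.6, -331.5, 204.2]
tcp_rot: [-3.14, -0.001, 1.348]
ft_force: [-0.3, -0.6, -5.1]
opening: 0.082
grip_force: 30.0
```

Request:
carry_out --pt "0 0 -0.15 0" --pt "0 0 -0.15 0" --pt "0 0 -0.15 0" --pt "0 0 -0.15 0" --pt "0 0 0 0"

```text
t: 31.85
eef_pos: [534.6, -331.4, 174.2]
tcp_rot: [-3.14, -0.001, 1.348]
ft_force: [-0.4, 0.9, -5.3]
opening: 0.081
grip_force: 30.0
```

Request:
carry_out --pt "0 0 -0.2 0" --pt "0 0 -0.2 0" --pt "0 0 -0.2 0" --pt "0 0 -0.12 0" --pt "0 0 0 0"

```text
t: 32.35
eef_pos: [534.7, -331.5, 138.4]
tcp_rot: [-3.14, -0.001, 1.348]
ft_force: [1.0, 0.4, -4.4]
opening: 0.082
grip_force: 30.0
```

Request:
carry_out --pt "0 0 -0.06 0" --pt "0 0 -0.04 0" --pt "0 0 -0.03 0" --pt "0 0 0 0" --pt "0 0 0 0"

```text
t: 32.85
eef_pos: [535.1, -331.8, 133.3]
tcp_rot: [3.141, 0.0, 1.348]
ft_force: [0.2, -0.5, -5.4]
opening: 0.086
grip_force: 30.0
```

Request:
carry_out --pt "0 0 -0.04 0" --pt "0 0 -0.04 0" --pt "0 0 0 0" --pt "0 0 0 0" --pt "0 0 0 0"

```text
t: 33.35
eef_pos: [535.1, -331.7, 129.1]
tcp_rot: [3.141, 0.0, 1.348]
ft_force: [-0.5, 0.1, -5.5]
opening: 0.084
grip_force: 30.0
```

Request:
carry_out --pt "0 0 -0.03 0" --pt "0 0 0 0" --pt "0 0 0 0" --pt "0 0 0 0" --pt "0 0 0 0"

```text
t: 33.85
eef_pos: [535.2, -332.0, 128.3]
tcp_rot: [3.141, 0.001, 1.348]
ft_force: [-1.7, -0.1, 5.6]
opening: 0.083
grip_force: 30.0
```

Contact at TCP z = 128.3, against 128 expected, so the plate is home. Releasing.

Request:
carry_out --pt "0 0 0 0" --pt "0 0 0 0" --pt "0 0 0 0" --pt "0 0 0 0" --pt "0 0 0 0" --fingers 0.5

```text
t: 34.35
eef_pos: [535.0, -331.7, 127.5]
tcp_rot: [3.142, -0.0, 1.348]
ft_force: [-0.1, 0.4, -0.7]
opening: 0.25
grip_force: 0.0
```

Request:
carry_out --pt "0 0 0.2 0" --pt "0 0 0.4 0" --pt "0 0 0.6 0" --pt "0 0 0.8 0" --pt "0 -0.5 0.6 0"

```text
t: 34.85
eef_pos: [535.4, -355.2, 261.1]
tcp_rot: [3.14, 0.0, 1.351]
ft_force: [0.8, -1.0, 0.4]
opening: 0.251
grip_force: 0.0
```

Request:
carry_out --pt "0 -0.7 0 0" --pt "0 0 0 0" --pt "0 0 0 0" --pt "0 0 0 0" --pt "0 0 0 0"

```text
t: 35.35
eef_pos: [535.1, -390.8, 257.5]
tcp_rot: [-3.141, -0.0, 1.349]
ft_force: [0.3, 0.8, 0.4]
opening: 0.251
grip_force: 0.0
```

```bash
python3 - <<'E'
from w import *
st(); im,c=snap("w13"); gp("w13",c)
im=im.astype(int); m=(im[:,:,0]>90)&(im[:,:,0]-im[:,:,2]>45)
yy=np.radians(77.35); y=np.array([np.cos(yy),np.sin(yy),0]); x=np.array([np.sin(yy),-np.cos(yy),0]); o=np.array([535.3,-331.4,0])
P=lambda a,b,z:proj(0,o+a*x+b*y+[0,0,z],c)
print("exp tab top",P(-4,-13,162),P(4,-13,162),P(-4,13,162),P(4,13,162)); print("exp body top",P(-4,-35,117),P(4,35,117))
for v in range(60,250,5):
    q=np.where(m[v,290:360])[0]+290
    if len(q): print(v,q.min(),q.max(),len(q))
E
```

```text
t 35.35 tcp [ 535.1 -390.8  257.5] rot [-1.7998e+02 -2.0000e-02  7.7300e+01] F [0.3 0.8 0.4] grip 0.0 open 0.251
exp tab top [296.2 177.5] [307.  177.5] [295.6 141.2] [306.6 141.2]
exp body top [299.9 198.8] [308.3 115.1]
120 300 309 10
125 300 310 11
130 300 311 11
135 300 309 10
140 300 310 11
145 297 311 15
150 297 311 15
155 297 311 15
160 297 311 14
165 297 311 15
170 297 311 15
175 297 311 15
180 301 311 10
185 301 311 10
190 301 310 10
195 301 310 10
```

```bash
python3 -c "
from cell import env
print(env.job_done())"
```

```text
the job is handed in; nothing more can be done
None
```

The stand is upright on the mat and the tabbed plate is fully home in its slot, tab up, per my last measurements; both are released and the job is handed in at about 35 s, verdict not shown.

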